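# Index the swivel drain stand and hang the spot plate on its slanted peg

### The arm

A 6-joint arm with a two-finger parallel gripper is mounted at the origin on the work surface. World frame = base frame: x ahead of the robot, y to its left, z up, the work surface at z = 0. Lengths are in m, angles in rad, forces in N, time in s.
With the tool pointing down it reaches from about 0.225 to 0.725 m from the base axis. Payload 3.1 kg.
Tool frame: the origin (TCP) lies midway between the tips of the shut fingers; the grasp point (between the pads) lies 19 mm behind it (grasp_offset is the distance from the TCP to the grasp point, in m); y points along the fingers, x is the direction in which the jaws open and shut, and the axes are right-handed (so a half turn about y gives the same grasp; the last joint's range is limited). The gripper opens to 85 mm and grips with 20 to 120 N. Pads are 22 mm wide; open, the fingers measure 114 mm over their backs; the gripper's body (76 mm by 85 mm) begins 54 mm behind the grasp point. The pads swing forward as they close: fully open they stand 13 mm farther back than shut.
Start: joints at [1.096, 0.048, 0.099, 1.622, 0, 1.443], TCP at [0.178, 0.494, 0.231] pointing down, gripper open.
Joint ranges: [-2.91, 2.91], [-0.99, 1.94], [-1.21, 1.42], [-2.12, 2.29], [-1.49, 1.47], [-3.14, 3.14]. Speed limits (rad/s): [2.79, 2.79, 3.14, 3.14, 3.14, 3.14].

### API

Orientations are given as a unit quaternion [w, x, y, z].
In Python, from bench import get_obs, snapshot, get_calibration, sign_off, grasp_offset gives the robot as it stands.
- The arm moves only by the tool carry_out, never from a script. Its argument "motion" is a list of rows, each a list of 7 numbers: the shift along the world's x, y, z in cm, then the turn, a rotation vector about the world's x, y, z in degrees, then the opening in per cent of the stroke, from 0 (shut) to 100 (fully open). A call has 1 to 10 rows; each row is the pose to reach, as a shift and turn from the pose commanded when the call began; what a row does not reach only later rows make up. A row lasts 1/12 s, in which the tool goes at most 41.7 mm and 7.16 degrees, less where a joint would pass 70% of its speed; a pose out of reach is approached as far as the arm can. A call with a gripper value outside its range is refused whole. The fingers move at their own pace and stop on an object; "newtons" is the grip in N (left out, the last holds). Time passes only in rows, so rows that repeat a pose let the fingers close. It gives the time, the measured TCP pose, the force and the opening at its end, in the units of the state.
- get_obs(): the state, without advancing time (a new reading comes with each control period).
- snapshot(name): name is "scene" or "top" or "wrist"; returns the picture (400x640x3 uint8, red, green, blue); there is no depth.
- get_calibration(name): a dict with "fovy" (degrees; the focal length in pixels is half the picture's height over the tangent of half this angle, whatever the lens; pixels are square), "cx", "cy" (the principal point, pixels), "k1" (the pictures are not rectified: a ray, as slopes to the right and down, at radius r is drawn at 1 + k1 r^2 times it, then the intrinsics apply), "R" (3x3) and "t" (3): a world point X has camera coordinates R X + t. Camera axes: x right, y down, z forward; pixel columns grow to the right and rows downward; lengths in m; the calibration is good to about 2 mm. A picture is of the moment at which its call begins: read the wrist's pose just before it. get_calibration takes no time and is no camera call; for the wrist camera it gives the pose at the moment of the call.
- sign_off(): hands the job in, once; it reports no verdict.
The state is a dict: "time_s": time; "joint_pos": joint angles; "qvel": joint speeds; "tau": joint torques, N m; "ee_pos": TCP position; "tool_rot": TCP orientation; "contact_force": force on the tool from outside, world axes, zero at the start; "torque": the same for the moment, N m; "opening": finger opening in m.
Only numpy, scipy, OpenCV 4.12 (cv2) and the standard library are available. Lean on these libraries where they do the work, as an engineer would, in place of code of your own. Each camera call takes 0.05 s, during which the arm holds its last target.

### The job

The blue drain board is turned away on its swivel stand: draw the red spring pin, swing the board one slot on so that it faces you, and let the pin drop fully into that next slot. Then hang the narrow white spot plate by its eye on the board's slanted steel peg, wells outward and hanging straight down the slope, and press it home flat against the board. Do not tip over or shove aside the vials, bottle, beaker and used plate standing around.

Things in the scene. Friction and masses are not known exactly. Their poses are not given: they have to be found in the camera images.
- swivel (a joint): turn of the board on its upright axis (rad): 0 as found, growing clockwise from above (red knob moves to the robot's left), stops at -0.12 and 1.72; about 1 N of push at the knob turns it, and it stays where left. The wanted next slot is in a brass sector set by hand: anywhere from 0.73 to 0.87, found by feel by sliding the riding pin along until it snaps in. A third slot, at 1.60, is not wanted
- index_pin (a joint): lift of the red index pin (m): 0 = fully down in a slot, 0.010 when its tip rides on the index plate between slots, 0.015 = top stop. A spring pushes it down, 4.5 N when down to 8 N at the top; left free over a slot it snaps in by itself. Pin 10 mm thick, round tip; slots 14 mm wide, so about 2 mm of play each way
- knob (a point): middle of the red round knob on top of the index pin: a 26 mm thick upright cylinder with a 29 mm rim on top; this point is its axis, 19 mm below its top and 20 mm above the blue arm (30 mm wide, 8 mm thick) that carries it. The knob goes round the pivot on a circle of 130 mm radius with the board; its height is 58 mm over the table when the pin is down
- pivot (a point): a point on the stand's upright swivel axis, 30 mm over the table. x of its frame points to the stand's rear, away from its front. The fixed foot is a 210 mm disc with a raised index plate (aluminium, its middle part brass; top 24 mm over the table) under the knob's path
- board: blue drain board, 170 x 120 x 8 mm, sloping 0.70 rad (40 degrees) from level, carried on the swivel. Origin: on its face, at the root of the steel peg. x of its frame points up the slope (away from the robot when the board faces it), y level across, z out of the face along the peg. The board's face runs from x = -135 mm to +35 mm and y = -60 to +60 mm. Its lower edge is on the same side as the knob
- peg_tip (a point): the round tip of the steel peg, 14 mm thick, standing 45 mm square out of the board's face
- plate: the white rinsed spot plate, to be hung, lying on the table wells up: 130 x 62 x 14 mm, about 0.2 kg, with 2 x 4 shallow wells and an eye at one end. Origin: centre of its underside; x points along it to the eye end, y across, z up out of the wells. Hung home, its underside lies on the board and its x points up the slope
- plate_eye (a point): centre of the eye's mouth in the plate's underside: a 19 mm round hole straight through the 14 mm plate, 48 mm from the plate's middle
- used_plate: bystander: a wider white spot plate with coloured drops, 120 x 85 x 16 mm; origin centre of underside. Leave it
- vial_amber: bystander: amber vial, 30 mm thick, 65 mm tall; origin centre of underside. Leave it standing
- vial_clear: bystander: clear vial, 30 mm thick, 65 mm tall; origin centre of underside. Leave it standing
- vial_green: bystander: green vial, 30 mm thick, 65 mm tall; origin centre of underside. Leave it standing
- rinse_bottle: bystander: white bottle with red cap, 64 mm thick, 160 mm tall; origin centre of underside. Leave it standing
- beaker: bystander: clear beaker, 70 mm wide, 90 mm tall; origin centre of underside. Leave it standing
Things that resemble listed ones, but are neither listed nor needed, are in the scene too. Leave any orange or turquoise look-alike of the plate alone.

How it is judged:
On the way, in this order (a step that is already met when the one before it is completed fails the run):
1. the index pin is drawn out of the first slot (value of joint index_pin above 0.008 m and value of joint swivel below 0.2 rad), for 0.05 s.
2. the board is turned one slot on and the pin has dropped into that slot (value of joint swivel between 0.69 and 0.91 rad and value of joint index_pin below 0.003 m), for 0.3 s.
3. the plate's eye is threaded on the peg (x of plate_eye in the frame of board between -0.006 and 0.006 m and y of plate_eye in the frame of board between -0.006 and 0.006 m and z of plate_eye in the frame of board between -0.004 and 0.028 m), for 0.1 s.
At the end, for the whole second after the job is handed in: Swivel at its next slot (0.69 to 0.91 rad), pin down (within 3 mm). Plate at rest, eye round the peg (within 6 mm of its axis), underside flat on the board (within 4 mm at eye and middle, 0.08 rad), wells outward, its length down the slope within about 25 degrees (all of step 2 and x of plate_eye in the frame of board between -0.006 and 0.006 m and y of plate_eye in the frame of board between -0.006 and 0.006 m and z of plate_eye in the frame of board between -0.003 and 0.004 m and z of plate in the frame of board between -0.003 and 0.004 m and angle between the z axis of plate and the z axis of board, either way round below 0.08 rad and x of plate in the frame of board below -0.042 m and linear speed of plate below 0.02 m/s and angular speed of plate below 0.1 rad/s); the robot touches nothing.
It fails at once if a vial is tipped over or moved more than 30 mm (angle between any of vial_amber, vial_clear, vial_green's own z axis and vertical above 0.5 rad or distance of any of vial_amber, vial_clear, vial_green from where it was at the start of the episode above 0.03 m).
It fails at once if the rinse bottle or beaker is tipped over or moved more than 30 mm (angle between any of rinse_bottle, beaker's own z axis and vertical above 0.5 rad or distance of any of rinse_bottle, beaker from where it was at the start of the episode above 0.03 m).
It fails at once if the used plate is tipped over or moved more than 30 mm (angle between used_plate's own z axis and vertical above 0.5 rad or distance of used_plate from where it was at the start of the episode above 0.03 m).
It also fails if it takes over 64 s, if anything falls off the work surface, if the arm or the gripper's body presses on something with over 40 N, if the wrist force passes 120 N, or if a joint passes its speed limit or range.

## Working session

There is one attempt and no reset: what is moved stays moved. The work goes in short steps, Python scripts to look and compute and a tool call to move; the robot and the scene stay as the last step left them, time stands still between calls to the robot, and variables do not carry over. Pictures are saved under pics/ and viewed, and the job is handed in when it is done.

Besides the shell and the picture viewer there is one more tool, called after "Emit:" in YAML: its name, and indented under it one key for each argument. carry_out: Moves the arm, as the interface text tells. Its arguments: {"type":"object","properties":{"motion":{"type":"array"},"newtons":{"type":"number"}},"required":["motion"]}

```bash
mkdir -p pics; ls; cat > h.py <<'E'
import numpy as np, cv2
from bench import get_obs, snapshot, get_calibration, sign_off, grasp_offset
def cal(n):
    c=get_calibration(n); c['f']=200/np.tan(np.radians(c['fovy'])/2); c['R']=np.array(c['R']);c['t']=np.array(c['t']); return c
def ray(c,u,v):
    K=np.array([[c['f'],0,c['cx']],[0,c['f'],c['cy']],[0,0,1]])
    p=cv2.undistortPoints(np.array([[[u,v]]],float),K,np.array([c['k1'],0,0,0,0]))[0,0]
    d=c['R'].T@np.array([p[0],p[1],1]); o=-c['R'].T@c['t']; return o,d/np.linalg.norm(d)
def onz(c,u,v,z):
    o,d=ray(c,u,v); return o+d*(z-o[2])/d[2]
def proj(c,X):
    p=c['R']@np.array(X,float)+c['t']; a=p[:2]/p[2]; a=a*(1+c['k1']*(a@a)); return np.array([c['cx'],c['cy']])+c['f']*a
def tri(rs):
    A=np.zeros((3,3));b=np.zeros(3)
    for o,d in rs:
        P=np.eye(3)-np.outer(d,d);A+=P;b+=P@o
    X=np.linalg.solve(A,b); return X,[np.linalg.norm((np.eye(3)-np.outer(d,d))@(X-o)) for o,d in rs]
def save(n,im): cv2.imwrite('pics/'+n+'.png',im[:,:,::-1])
E
python3 - <<'E'
from h import *
for n in ['scene','top','wrist']:
    im=snapshot(n);save(n+'0',im);np.save(n+'0.npy',im)
    c=cal(n);print(n,c['f'],c['cx'],c['cy'],c['k1'],(-c['R'].T@c['t']).round(3),c['R'].round(3).tolist())
print(get_obs(),grasp_offset)
E
```

```text
pics
scene 417.1696894735884 318.98933841947184 203.434811772917 0.01666246752856503 [1.218 0.254 0.925] [[-0.349, 0.937, 0.016], [0.679, 0.264, -0.685], [-0.647, -0.228, -0.728]]
top 364.548271983747 318.70232301213787 199.61838679121493 -0.07337806012640485 [3.650e-01 1.000e-03 1.307e+00] [[-0.012, -1.0, 0.011], [-0.993, 0.011, -0.114], [0.114, -0.013, -0.993]]
wrist 351.91536527906146 323.29818029011045 205.3368468087807 0.010170012795654515 [0.112 0.517 0.374] [[0.34, 0.941, -0.003], [0.905, -0.326, 0.274], [0.257, -0.096, -0.962]]
{'time_s': 0.15, 'joint_pos': array([ 1.09620587e+00,  4.85968417e-02,  9.79250201e-02,  1.62199553e+00,
       -2.01310019e-06,  1.44296909e+00]), 'qvel': array([ 0.00112239, -0.00210025,  0.00405308,  0.00110294, -0.00077464,
       -0.00031317]), 'tau': array([ 1.75582078e-03, -3.39259064e+01,  3.20423985e+01,  1.53880531e-02,
       -6.79862183e-05, -2.58357048e-06]), 'ee_pos': array([0.17822679, 0.49330689, 0.23036123]), 'tool_rot': array([-0.57845182,  0.57906893,  0.40566108, -0.40683135]), 'contact_force': array([-0.40546929, -0.6804268 ,  0.54535843]), 'torque': array([-0.05488882,  0.03543418,  0.00496553]), 'opening': 0.08577495537329029} 0.0187
```

View pics/scene0.png

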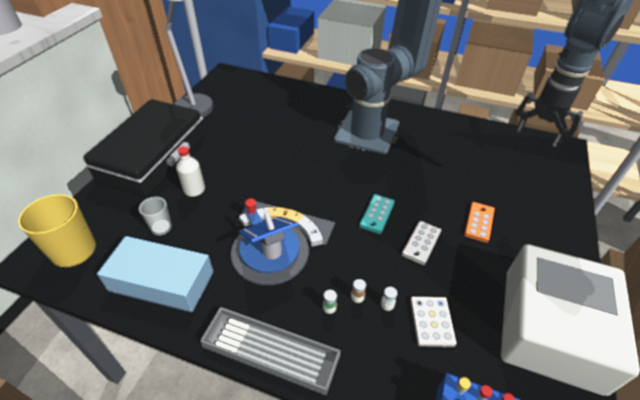

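View pics/top0.png

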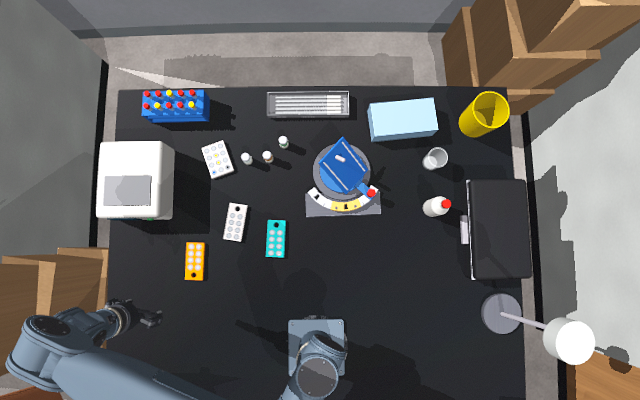

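View pics/wrist0.png

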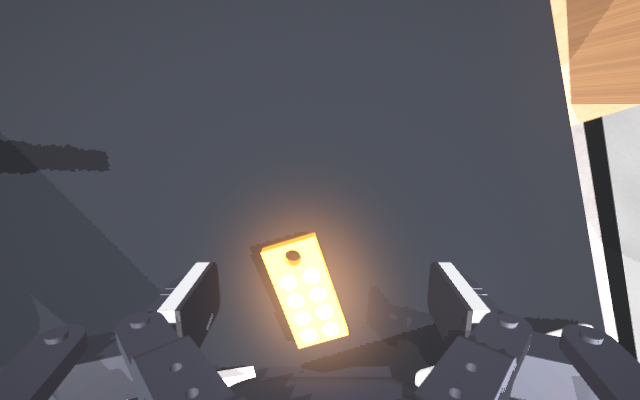

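```bash
python3 - <<'E'
from h import *
a=np.load('top0.npy')[120:280,170:470]; b=np.load('scene0.npy')[170:300,210:470]
save('topz',cv2.resize(a,None,fx=2.6,fy=2.6,interpolation=cv2.INTER_CUBIC))
save('scz',cv2.resize(b,None,fx=3,fy=3,interpolation=cv2.INTER_CUBIC))
c=cal('top')
for n,p,z in [('plate',(236,222),.014),('eye',(240,208.5),.014),('pivot',(342,172),.03),('knob',(372,192.5),.077),('bottle',(436,206),.1),('beaker',(434,158),.05),('v1',(247,158),.065),('v3',(283,142),.065)]: print(n,onz(c,*p,z).round(3))
E
```

```text
plate [0.437 0.279 0.014]
eye [0.485 0.265 0.014]
pivot [ 0.61  -0.099  0.03 ]
knob [ 0.529 -0.197  0.077]
bottle [ 0.478 -0.409  0.1  ]
beaker [ 0.654 -0.427  0.05 ]
v1 [0.656 0.233 0.065]
v3 [0.712 0.108 0.065]
```

View pics/topz.png

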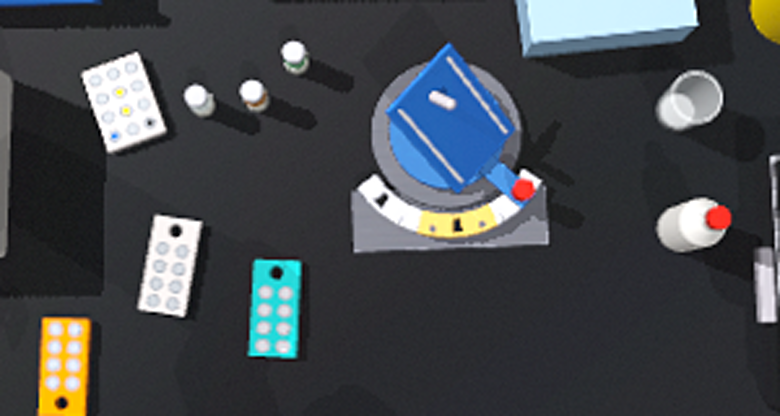

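View pics/scz.png

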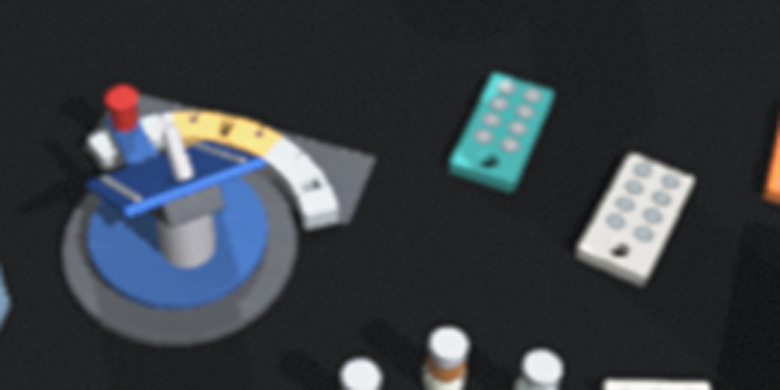

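```bash
cat >> h.py <<'E'
from scipy.spatial.transform import Rotation as Ro
def tool():
    o=get_obs(); q=o['tool_rot']; return o['ee_pos'],Ro.from_quat([q[1],q[2],q[3],q[0]])
def delta(pos,xdir,ydir=(0,0,-1)):
    """print shift(cm) & rotvec(deg) to reach pos with tool x ~xdir, y=ydir"""
    p,R=tool(); y=np.array(ydir,float);y/=np.linalg.norm(y); x=np.array(xdir,float); x-=y*(x@y); x/=np.linalg.norm(x)
    T=Ro.from_matrix(np.c_[x,y,np.cross(x,y)]); d=(T*R.inv()).as_rotvec(degrees=True)
    print('shift',((np.array(pos)-p)*100).round(2),'rot',d.round(1),'|',np.linalg.norm(d).round(1)); return T
E
python3 - <<'E'
from h import *
p,R=tool(); print(R.as_matrix().round(3)); c=cal('wrist'); cp=-c['R'].T@c['t']; print('cam in tool',R.inv().apply(cp-p),'camdir',R.inv().apply(c['R'][2]))
t=np.array([.78,-.62,0])
for s in (1,-1): delta([.5,-.24,.2],s*t)
E
```

```text
[[ 0.34  -0.001 -0.94 ]
 [ 0.94  -0.002  0.34 ]
 [-0.002 -1.     0.   ]]
cam in tool [-0.00031269 -0.14345206  0.07003726] camdir [-8.99469035e-04  9.61524184e-01 -2.74718829e-01]
shift [ 32.18 -73.33  -3.04] rot [ 0.000e+00 -1.000e-01 -1.086e+02] | 108.6
shift [ 32.18 -73.33  -3.04] rot [ 0.1  0.  71.4] | 71.4
```

Emit:
carry_out:
  motion:
    - [1.5,-4,0.5,0,0,7,100]
    - [3,-8,1,0,0,14,100]
    - [4.5,-11.5,1,0,0,21,100]
    - [6.5,-15,1,0,0,28,100]
    - [8,-18.5,1,0,0,35,100]
    - [9.5,-22,1,0,0,40,100]
    - [11,-26,1,0,0,45,100]
    - [13,-29.5,1,0,0,50,100]
    - [14.5,-33,1,0,0,55,100]
    - [16,-37,1,0,0,60,100]

```text
time_s: 0.98
ee_pos: [0.3218, 0.1649, 0.2411]
tool_rot: [-0.303, 0.303, 0.639, -0.639]
contact_force: [0.6, 0.1, 0.0]
opening: 0.0852
```

Emit:
carry_out:
  motion:
    - [2,-3.5,0,0,0,2,100]
    - [4,-7,0,0,0,4,100]
    - [6,-10.5,0,0,0,6,100]
    - [8,-14,0,0,0,8,100]
    - [10,-17.5,0,0,0,10,100]
    - [12,-21,-0.5,0,0,11,100]
    - [14,-24.5,-1,0,0,11,100]
    - [16,-28,-1.5,0,0,11,100]
    - [18,-31.5,-2,0,0,11,100]
    - [18.5,-33,-2,0,0,11,100]

```text
time_s: 1.82
ee_pos: [0.5077, -0.1677, 0.2183]
tool_rot: [0.243, -0.242, -0.664, 0.665]
contact_force: [-0.7, 0.7, -0.1]
opening: 0.0853
```

```bash
python3 - <<'E'
from h import *
c=cal('wrist'); im=snapshot('wrist'); save('w1',im); np.save('w1.npy',im); import pickle; pickle.dump(c,open('w1.pkl','wb')); print(get_obs()['ee_pos'])
E
```

```text
[ 0.50757082 -0.16882989  0.21857136]
```

View pics/w1.png

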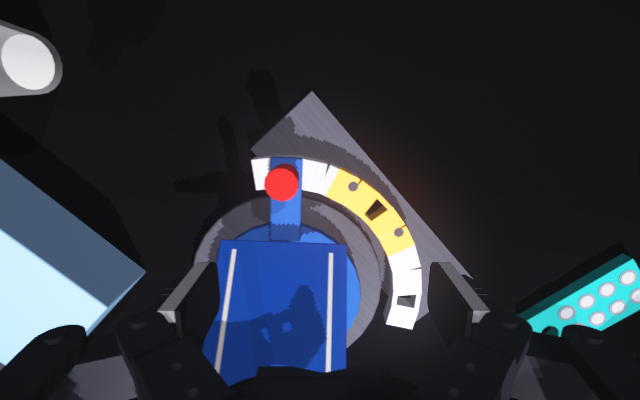

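```bash
python3 - <<'E'
from h import *
import pickle
from scipy.optimize import least_squares
cw=pickle.load(open('w1.pkl','rb')); ct=cal('top'); cs=cal('scene')
def red(im,box):
    h=cv2.cvtColor(im,cv2.COLOR_RGB2HSV); m=(((h[...,0]<8)|(h[...,0]>172))&(h[...,1]>150)&(h[...,2]>100)).astype(np.uint8)
    z=np.zeros_like(m);x0,y0,x1,y1=box;z[y0:y1,x0:x1]=m[y0:y1,x0:x1]
    n,l,s,ce=cv2.connectedComponentsWithStats(z); i=1+np.argmax(s[1:,4]); return ce[i],s[i]
w=np.load('w1.npy');t=np.load('top0.npy');s=np.load('scene0.npy')
for n,im,b in (('w',w,(200,120,350,260)),('t',t,(355,180,390,210)),('s',s,(230,190,270,225))): print(n,red(im,b))
kw=red(w,(200,120,350,260))[0]; kt=red(t,(355,180,390,210))[0]
print('knob w',onz(cw,*kw,.075),'t',onz(ct,*kt,.07)); print(tri([ray(cw,*kw),ray(ct,*kt)]))
print('edge', tri([ray(cw,346,244),ray(ct,347,192.5)]), tri([ray(cw,221,240),ray(ct,367.5,170)]))
# ring fit: white/yellow
h=cv2.cvtColor(w,cv2.COLOR_RGB2HSV); m=((h[...,2]>170)&((h[...,1]<40)|((h[...,0]>15)&(h[...,0]<40)))).astype(np.uint8); m[:, :250]=0;m[:,425:]=0;m[:155]=0;m[330:]=0
m[200:,:335]=0
save('m1',m[...,None].repeat(3,2)*255)
ys,xs=np.nonzero(m); P=np.array([onz(cw,x,y,.024)[:2] for x,y in zip(xs,ys)]); 
def f(q):
    r=np.hypot(P[:,0]-q[0],P[:,1]-q[1]); return r-q[2]
q=least_squares(f,[.61,-.1,.13],loss='soft_l1',f_scale=.01).x; r=f(q)+q[2]; print('pivot',q,np.percentile(r,[1,5,50,95,99]))
for n,p in (('slot2',(376,210)),('slot3',(406,300)),('dot1',(353,187)),('dot2',(398,232))):
    X=onz(cw,*p,.024)[:2]-q[:2]; print(n,np.hypot(*X),np.arctan2(X[1],X[0]))
X=onz(cw,*kw,.075)[:2]-q[:2]; print('knob',np.hypot(*X),np.arctan2(X[1],X[0]))
E
```

```text
w (array([281.64669421, 182.28202479]), array([265, 164,  33,  37, 968], dtype=int32))
t (array([370.66666667, 192.49019608]), array([367, 189,   9,   8,  51], dtype=int32))
s (array([250.3553719 , 204.55371901]), array([245, 198,  11,  15, 121], dtype=int32))
knob w [ 0.52836588 -0.19646323  0.075     ] t [ 0.5297685  -0.19346362  0.07      ]
(array([ 0.53136851, -0.19510085,  0.06044824]), [np.float64(0.00034812500269916876), np.float64(0.0003481250026990621)])
edge (array([ 0.52936352, -0.11278026,  0.05575045]), [np.float64(0.003139679900616134), np.float64(0.0031396799006163825)]) (array([ 0.61307523, -0.18882496,  0.0518403 ]), [np.float64(0.0016933313361619815), np.float64(0.0016933313361619958)])
pivot [ 0.62073938 -0.10079105  0.13364268] [0.11765779 0.11905252 0.13369427 0.1470774  0.14831277]
slot2 0.134275146256717 -3.0719313223093687
slot3 0.13301513859160896 2.3828141728756203
dot1 0.1378768794255332 -2.827678125839358
dot2 0.13875010921926514 2.9707298486619016
knob 0.13298882815772572 -2.3386543466681458
```

View pics/m1.png

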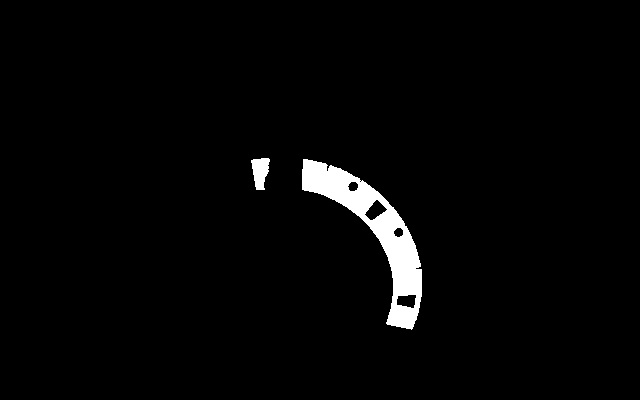

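```bash
python3 - <<'E'
from h import *
delta([.530,-.1955,.046],[-.732,.681,0])
E
```

```text
shift [  2.24  -2.67 -17.26] rot [ 0.1 -0.1 -2.7] | 2.7
```

Emit:
carry_out:
  motion:
    - [1,-1.2,-3,0,0,-1.5,70]
    - [2,-2.4,-6.5,0,0,-2.7,70]
    - [2.2,-2.7,-10,0,0,-2.7,70]
    - [2.2,-2.7,-12.5,0,0,-2.7,70]
    - [2.2,-2.7,-14.5,0,0,-2.7,70]
    - [2.2,-2.7,-16,0,0,-2.7,70]
    - [2.2,-2.7,-17,0,0,-2.7,70]
    - [2.2,-2.7,-17.2,0,0,-2.7,70]
  newtons: 40

```text
time_s: 2.53
ee_pos: [0.5267, -0.1892, 0.0466]
tool_rot: [-0.259, 0.255, 0.659, -0.659]
contact_force: [0.3, -0.4, -0.4]
opening: 0.0597
```

Emit:
carry_out:
  motion:
    - [0,0,0,0,0,0,70]
    - [0,0,0,0,0,0,70]

```text
time_s: 2.7
ee_pos: [0.5293, -0.1907, 0.0506]
tool_rot: [0.256, -0.258, -0.659, 0.659]
contact_force: [-0.2, -0.2, 0.2]
opening: 0.0603
```

```bash
python3 - <<'E'
from h import *
o=get_obs();print(o['ee_pos'],o['contact_force']); im=snapshot('wrist'); save('w2',im)
E
```

```text
[ 0.529302   -0.19074146  0.05056198] [-0.18320768 -0.2215191   0.24345817]
```

View pics/w2.png

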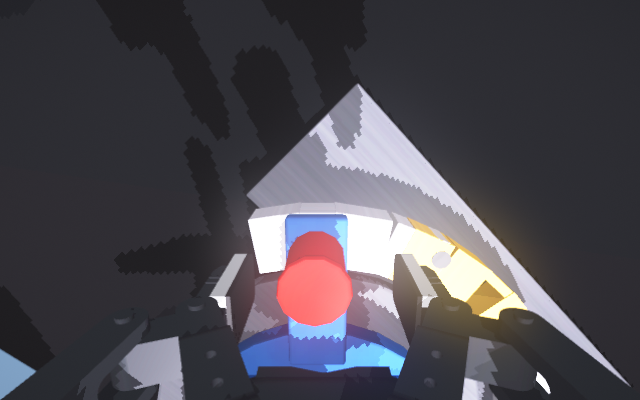

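```bash
python3 - <<'E'
from h import *
c=cal('wrist'); p,R=tool()
im=cv2.imread('pics/w2.png')[:,:,::-1]; h=cv2.cvtColor(im,cv2.COLOR_RGB2HSV)
m=(((h[...,0]<6)|(h[...,0]>172))&(h[...,2]>245)&(h[...,1]>100)).astype(np.uint8)
n,l,s,ce=cv2.connectedComponentsWithStats(m); i=1+np.argmax(s[1:,4]); print(s[i],ce[i])
X=onz(c,*ce[i],.077); print(X,R.inv().apply(X-p))
E
```

```text
[ 277  259   76   67 3925] [314.09070064 291.56917197]
[ 0.5297863  -0.19544565  0.077     ] [-0.00317931 -0.0259454   0.0031936 ]
```

Emit:
carry_out:
  motion:
    - [0,-0.4,-0.3,0,0,0,60]
    - [0,-0.4,-0.3,0,0,0,20]
    - [0,-0.4,-0.3,0,0,0,20]
    - [0,-0.4,-0.3,0,0,0,20]
    - [0,-0.4,-0.3,0,0,0,20]
    - [0,-0.4,-0.3,0,0,0,20]
  newtons: 40

```text
time_s: 3.25
ee_pos: [0.529, -0.1951, 0.0472]
tool_rot: [0.257, -0.258, -0.658, 0.659]
contact_force: [-0.7, -0.8, 4.1]
opening: 0.0268
```

Emit:
carry_out:
  motion:
    - [0,0,0.4,0,0,0,20]
    - [0,0,0.8,0,0,0,20]
    - [0,0,1.2,0,0,0,20]
    - [0,0,1.3,0,0,0,20]
    - [0,0,1.3,0,0,0,20]
  newtons: 60

```text
time_s: 3.67
ee_pos: [0.5279, -0.1941, 0.0584]
tool_rot: [-0.258, 0.257, 0.659, -0.659]
contact_force: [2.7, -1.1, -8.1]
opening: 0.0263
```

```bash
python3 - <<'E'
from h import *
pv=np.array([.6205,-.1008]); 
for p0 in (np.array([.528,-.1945]),np.array([.5305,-.1962])):
  v=p0-pv
  for k in range(1,11):
    a=-.0625*k; w=np.array([np.cos(a)*v[0]-np.sin(a)*v[1],np.sin(a)*v[0]+np.cos(a)*v[1]]); print(k,((w-v)*100).round(2),round(np.degrees(a),1))
E
```

```text
1 [-0.57  0.6 ] -3.6
2 [-1.1   1.23] -7.2
3 [-1.58  1.89] -10.7
4 [-2.03  2.58] -14.3
5 [-2.43  3.3 ] -17.9
6 [-2.79  4.04] -21.5
7 [-3.1  4.8] -25.1
8 [-3.36  5.58] -28.6
9 [-3.57  6.38] -32.2
10 [-3.73  7.18] -35.8
1 [-0.58  0.58] -3.6
2 [-1.12  1.2 ] -7.2
3 [-1.62  1.84] -10.7
4 [-2.08  2.52] -14.3
5 [-2.5   3.23] -17.9
6 [-2.87  3.96] -21.5
7 [-3.19  4.71] -25.1
8 [-3.47  5.48] -28.6
9 [-3.7   6.27] -32.2
10 [-3.88  7.07] -35.8
```

Emit:
carry_out:
  motion:
    - [-0.6,0.6,0,0,0,-3.6,20]
    - [-1.1,1.2,0,0,0,-7.2,20]
    - [-1.6,1.9,0,0,0,-10.7,20]
    - [-2.05,2.55,0,0,0,-14.3,20]
    - [-2.5,3.25,0,0,0,-17.9,20]
    - [-2.8,4,0,0,0,-21.5,20]
    - [-3.15,4.75,0,0,0,-25,20]
    - [-3.4,5.5,0,0,0,-28.6,20]
    - [-3.65,6.3,0,0,0,-32.2,20]
    - [-3.65,6.3,0,0,0,-32.2,20]

```text
time_s: 4.5
ee_pos: [0.4909, -0.1303, 0.0584]
tool_rot: [0.431, -0.429, -0.561, 0.562]
contact_force: [1.3, -0.5, -8.1]
opening: 0.0261
```

```bash
python3 - <<'E'
from h import *
o=get_obs();print(o['ee_pos'],o['contact_force']); im=snapshot('wrist'); save('w3',im)
E
```

```text
[ 0.49087025 -0.13031003  0.05838459] [ 1.30135769 -0.52943063 -8.05875054]
```

View pics/w3.png

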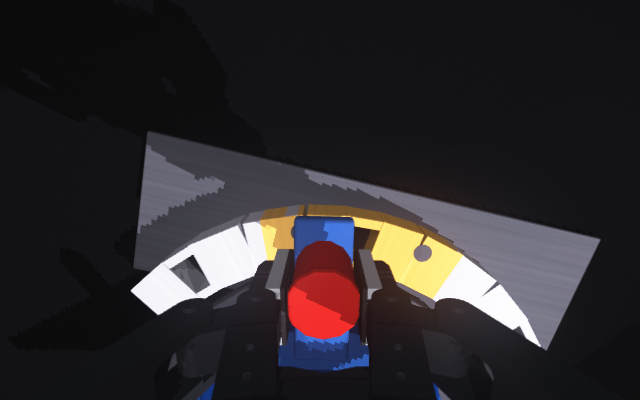

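Emit:
carry_out:
  motion:
    - [0,0,-0.1,0,0,0,39]
    - [0,0,-0.3,0,0,0,39]
    - [0,0,-0.6,0,0,0,39]
    - [0,0,-0.6,0,0,0,39]
  newtons: 20

```text
time_s: 4.88
ee_pos: [0.4926, -0.132, 0.0539]
tool_rot: [-0.429, 0.43, 0.562, -0.561]
contact_force: [-0.2, 0.3, 0.4]
opening: 0.0332
```

```bash
python3 - <<'E'
from h import *
pv=np.array([.6205,-.1008]); p,_=tool(); v=p[:2]-pv; print(p,np.hypot(*v)); v=v/np.hypot(*v)*.1305
for k in range(1,11):
    a=-.022*k; w=np.array([np.cos(a)*v[0]-np.sin(a)*v[1],np.sin(a)*v[0]+np.cos(a)*v[1]]); print(k,((w-v)*100).round(2),round(np.degrees(a),1))
E
```

```text
[ 0.49257563 -0.13197358  0.05387825] 0.1316679015058406
1 [-0.06  0.28] -1.3
2 [-0.12  0.56] -2.5
3 [-0.18  0.84] -3.8
4 [-0.22  1.13] -5.0
5 [-0.26  1.41] -6.3
6 [-0.3  1.7] -7.6
7 [-0.32  1.98] -8.8
8 [-0.35  2.27] -10.1
9 [-0.36  2.55] -11.3
10 [-0.37  2.84] -12.6
```

Emit:
carry_out:
  motion:
    - [-0.05,0.3,0,0,0,-1.3,39]
    - [-0.1,0.55,0,0,0,-2.5,39]
    - [-0.2,0.85,0,0,0,-3.8,39]
    - [-0.2,1.1,0,0,0,-5,39]
    - [-0.25,1.3,0,0,0,-6,39]
    - [-0.3,1.5,0,0,0,-6.7,39]

```text
time_s: 5.38
ee_pos: [0.4903, -0.1189, 0.0541]
tool_rot: [0.461, -0.464, -0.534, 0.536]
contact_force: [1.9, -3.9, -1.3]
opening: 0.0331
```

Emit:
carry_out:
  motion:
    - [0,0.15,0,0,0,-0.7,39]
    - [-0.05,0.3,0,0,0,-1.3,39]
    - [-0.05,0.45,0,0,0,-2,39]
    - [-0.05,0.6,0,0,0,-2.6,39]

```text
time_s: 5.72
ee_pos: [0.489, -0.1108, 0.054]
tool_rot: [-0.474, 0.474, 0.525, -0.524]
contact_force: [-1.4, -0.5, 0.3]
opening: 0.0331
```

```bash
python3 - <<'E'
from h import *
o=get_obs();print(o['ee_pos'],o['contact_force']); im=snapshot('wrist'); save('w4',im)
E
```

```text
[ 0.48896837 -0.11078219  0.05399963] [-1.36391081 -0.50605256  0.30811367]
```

View pics/w4.png

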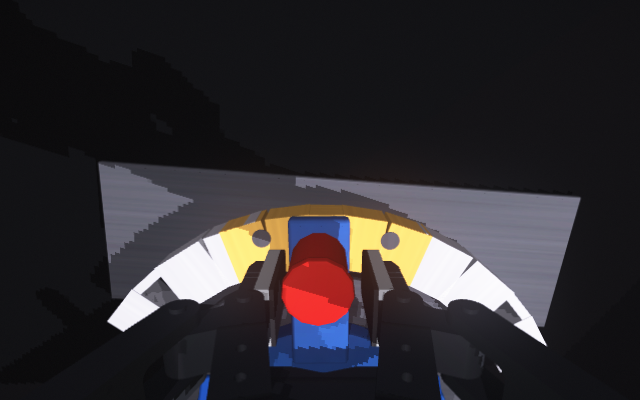

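Emit:
carry_out:
  motion:
    - [0,0.15,0,0,0,-0.7,39]
    - [0,0.3,0,0,0,-1.3,39]
    - [0,0.4,0,0,0,-1.8,39]

```text
time_s: 6.02
ee_pos: [0.4886, -0.1064, 0.0535]
tool_rot: [0.482, -0.482, -0.517, 0.517]
contact_force: [0.5, -0.3, 0.2]
opening: 0.0334
```

Emit:
carry_out:
  motion:
    - [0,0.15,0,0,0,-0.5,39]
    - [0,0.25,0,0,0,-1,39]

```text
time_s: 6.18
ee_pos: [0.4888, -0.1052, 0.0536]
tool_rot: [0.486, -0.488, -0.512, 0.514]
contact_force: [-0.7, -5.6, -0.2]
opening: 0.0334
```

```bash
python3 - <<'E'
from h import *
o=get_obs();print(o['ee_pos'],o['contact_force']); im=snapshot('wrist'); save('w5',im)
E
```

```text
[ 0.4887604  -0.10517052  0.05355968] [-0.72610464 -5.60971338 -0.15996893]
```

View pics/w5.png

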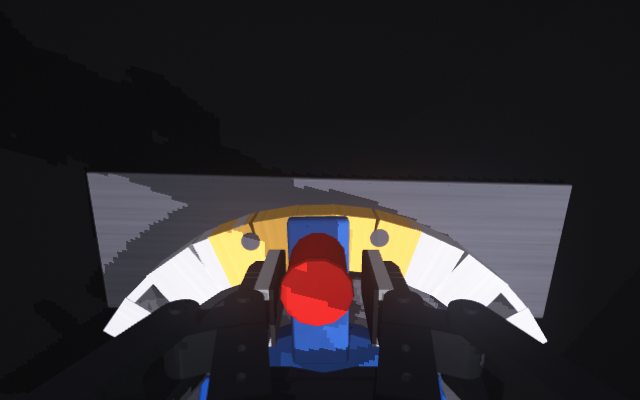

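```bash
python3 - <<'E'
from h import *
ims=[cv2.imread(f'pics/w{i}.png') for i in (2,3,4,5)]
save('cmp',np.vstack([np.hstack([cv2.resize(i[190:370,240:400],None,fx=2.4,fy=1.6) for i in ims[:2]]),np.hstack([cv2.resize(i[190:370,240:400],None,fx=2.4,fy=1.6) for i in ims[2:]])])[:,:,::-1])
im=snapshot('scene'); save('s1',cv2.resize(im[180:300,200:360],None,fx=4.5,fy=4.5,interpolation=cv2.INTER_CUBIC))
E
```

```text
(no output)
```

View pics/cmp.png

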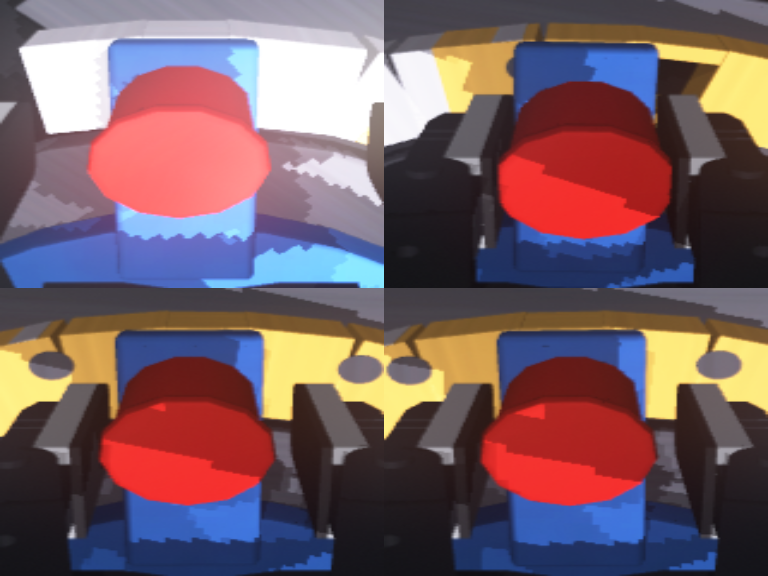

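View pics/s1.png

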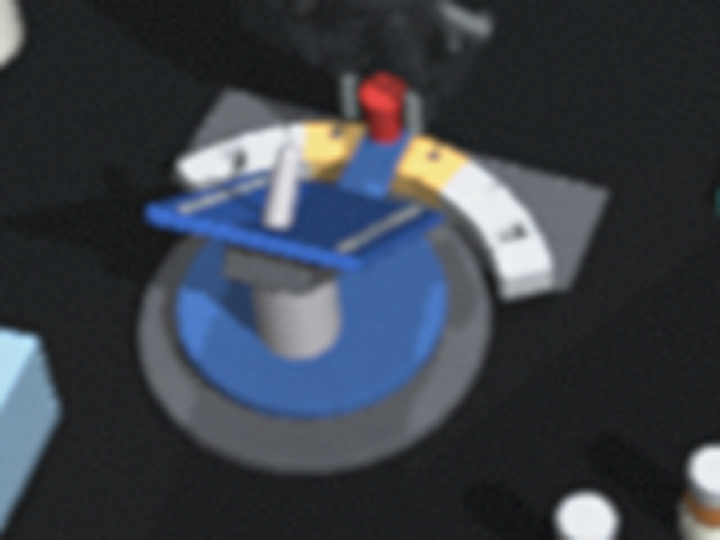

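Emit:
carry_out:
  motion:
    - [0,0.15,0,0,0,0,39]
    - [0,0.2,0,0,0,0,39]

```text
time_s: 6.45
ee_pos: [0.4887, -0.1047, 0.0536]
tool_rot: [0.485, -0.489, -0.511, 0.514]
contact_force: [-0.2, -8.9, -0.4]
opening: 0.0332
```

Emit:
carry_out:
  motion:
    - [0,-0.2,0,0,0,0,39]
    - [0,-0.45,0,0,0,0,42]
    - [0,-0.5,0,0,0,0,45]

```text
time_s: 6.7
ee_pos: [0.4883, -0.1064, 0.053]
tool_rot: [-0.487, 0.486, 0.514, -0.513]
contact_force: [0.3, 0.3, -0.2]
opening: 0.0383
```

Emit:
carry_out:
  motion:
    - [0,0,0,0,0,0,60]
    - [0,0,1.5,0,0,0,70]
    - [0,0,4,0,0,0,75]
    - [-0.5,0,8,0,0,0,75]
    - [-2,0,12,0,0,0,75]
    - [-4,0,16,0,-6,0,75]
    - [-7,0,19,0,-13,0,75]
    - [-10,0,20,0,-20,0,75]
    - [-13,0,20,0,-27,0,75]
    - [-15,0,20,0,-30,0,75]

```text
time_s: 7.53
ee_pos: [0.3437, -0.1062, 0.2569]
tool_rot: [-0.346, 0.596, 0.618, -0.38]
contact_force: [-1.9, -0.6, 1.4]
opening: 0.0642
```

```bash
python3 - <<'E'
from h import *
import pickle
for n in ('wrist','top','scene'):
    c=cal(n); im=snapshot(n); save(n[0]+'6',im); np.save(n[0]+'6.npy',im); pickle.dump(c,open(n[0]+'6.pkl','wb'))
p,R=tool(); print(p,R.as_matrix().round(2))
a=np.load('t6.npy')[120:220,280:420]; b=np.load('s6.npy')[170:300,210:340]
save('t6z',cv2.resize(a,None,fx=5.5,fy=5.5,interpolation=cv2.INTER_CUBIC))
save('s6z',cv2.resize(b,None,fx=4.5,fy=4.5,interpolation=cv2.INTER_CUBIC))
E
```

```text
[ 0.34082004 -0.10843482  0.25432863] [[-0.04  0.47 -0.88]
 [ 1.   -0.   -0.04]
 [-0.02 -0.88 -0.47]]
```

View pics/w6.png

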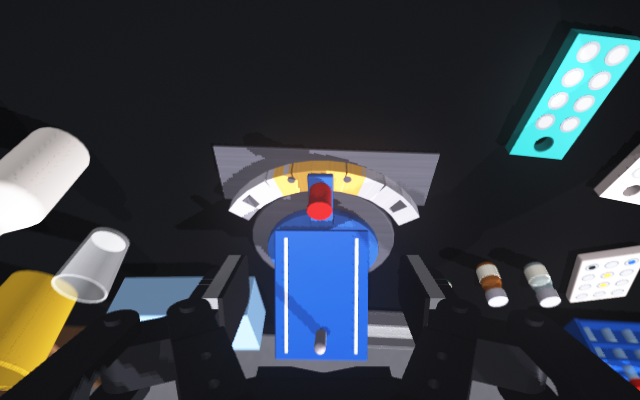

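View pics/t6z.png

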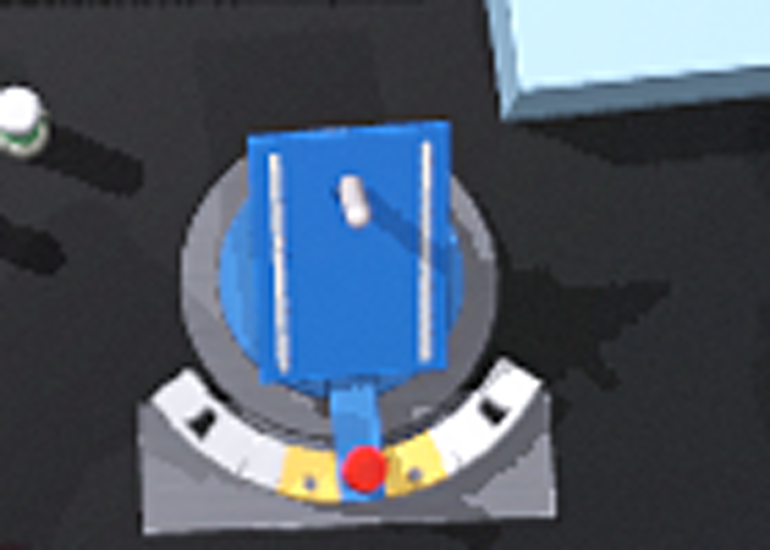

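View pics/s6z.png

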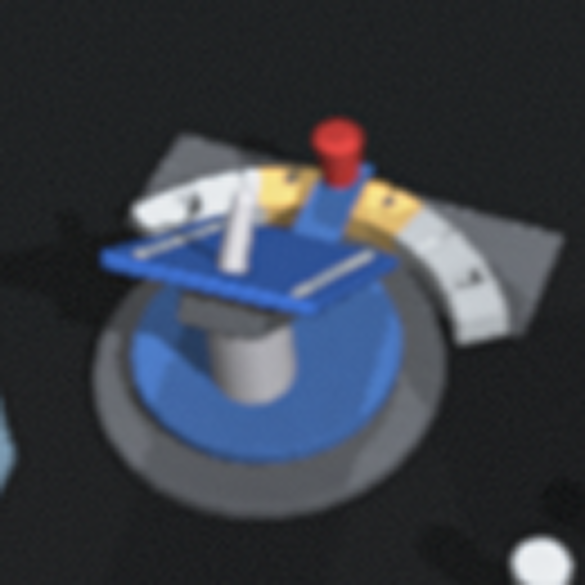

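```bash
python3 - <<'E'
from h import *
w=np.load('w6.npy'); save('w6z',cv2.resize(w[220:370,260:385],None,fx=4,fy=4,interpolation=cv2.INTER_CUBIC))
E
```

```text
(no output)
```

View pics/w6z.png

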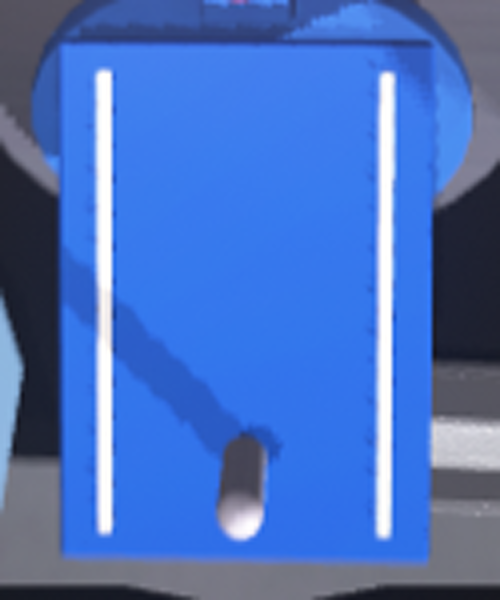

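```bash
cat > fitb.py <<'E'
from h import *
import pickle
from scipy.optimize import least_squares
C={k:pickle.load(open(k+'6.pkl','rb')) for k in 'wts'}
L=[('w',(-.135,-.06,0),(275.5,231)),('w',(-.135,.06,0),(367.75,230.5)),('w',(.035,-.06,0),(275.5,358.75)),('w',(.035,.06,0),(367.5,360.5)),('w',(0,0,.045),(320,349.5)),
('t',(-.135,.06,0),(327.3,189.6)),('t',(-.135,-.06,0),(361.3,186.7)),('t',(.035,-.06,-.008),(361.8,142.2)),('t',(.035,.06,-.008),(325.1,144.7)),('t',(0,0,.045),(344.7,159.5)),
('s',(.035,-.06,0),(232.7,225.6)),('s',(.035,.06,0),(279.6,236.2)),('s',(-.135,.06,0),(298.2,227.3)),('s',(0,0,.045),(264.4,210)),('s',(0,0,0),(261.8,230))]
def frame(yaw,tilt=.70):
    return (Ro.from_euler('z',yaw)*Ro.from_euler('y',-tilt)).as_matrix()
def f(q,tilt=None):
    R=frame(q[3],q[4]); return np.concatenate([(proj(C[k],q[:3]+R@np.array(X))-np.array(u))for k,X,u in L])
if __name__=='__main__':
    s=least_squares(f,[.65,-.1,.14,.05,.7],loss='soft_l1',f_scale=1.5); q=s.x; print('origin,yaw,tilt',q.round(4)); print(f(q).reshape(-1,2).round(1).tolist())
    R=frame(q[3],q[4]); print('tip',q[:3]+R@[0,0,.045],'z',R[:,2])
    for k in 'wts':
        L2=[l for l in L if l[0]==k]
    print('tri tip', tri([ray(C['w'],320,349.5),ray(C['t'],344.7,159.5),ray(C['s'],264.4,210)]))
E
python3 fitb.py
```

```text
origin,yaw,tilt [ 0.6514 -0.0959  0.1384  0.0749  0.7149]
[[-0.8, -1.4], [0.9, -0.6], [0.1, 0.3], [0.4, 0.2], [-0.0, 0.1], [-0.5, -0.3], [-0.3, -0.3], [-0.9, -1.1], [-0.9, -0.7], [0.1, 0.3], [-0.7, -0.5], [-0.1, 0.3], [-0.5, -0.4], [-0.6, 0.8], [-1.3, -1.3]]
tip [ 0.6219348  -0.09811309  0.17242319] z [-0.65372831 -0.04902989  0.7551393 ]
tri tip (array([ 0.62123818, -0.09761882,  0.17357567]), [np.float64(0.0009894325118350142), np.float64(0.0012477955716269486), np.float64(0.0011180743390648037)])
```

```bash
python3 - <<'E'
from h import *
delta([.43,.28,.20],[.27,.963,0])
E
```

```text
shift [ 8.92 38.84 -5.43] rot [  4.7  27.8 -17.8] | 33.3
```

Emit:
carry_out:
  motion:
    - [0.9,3.9,0,0.6,3.5,-2.2,80]
    - [1.8,7.8,0,1.2,7,-4.4,80]
    - [2.7,11.7,-0.5,1.8,10.5,-6.6,80]
    - [3.6,15.6,-1,2.4,14,-9,80]
    - [4.5,19.5,-2,3,17.5,-11,80]
    - [5.4,23.4,-3,3.5,21,-13,80]
    - [6.3,27.3,-4,4,24,-15,80]
    - [7.2,31.2,-5,4.7,27.8,-17.8,80]
    - [8.1,35.1,-5.4,4.7,27.8,-17.8,80]
    - [8.9,38.8,-5.4,4.7,27.8,-17.8,80]

```text
time_s: 8.52
ee_pos: [0.4263, 0.2567, 0.1976]
tool_rot: [0.565, -0.557, -0.429, 0.431]
contact_force: [1.6, -0.2, 1.4]
opening: 0.0678
```

Emit:
carry_out:
  motion:
    - [0,0,0,0,0,0,80]
    - [0,0,0,0,0,0,80]

```text
time_s: 8.68
ee_pos: [0.4255, 0.2559, 0.1985]
tool_rot: [0.565, -0.556, -0.43, 0.432]
contact_force: [1.2, 0.2, 0.2]
opening: 0.0683
```

```bash
python3 - <<'E'
from h import *
import pickle
c=cal('wrist'); im=snapshot('wrist'); save('w7',im); np.save('w7.npy',im); pickle.dump(c,open('w7.pkl','wb')); p,R=tool(); print(p,R.as_matrix().round(3))
E
```

```text
[0.42566437 0.25427372 0.19971071] [[ 0.259 -0.007 -0.966]
 [ 0.966  0.008  0.259]
 [ 0.006 -1.     0.009]]
```

View pics/w7.png

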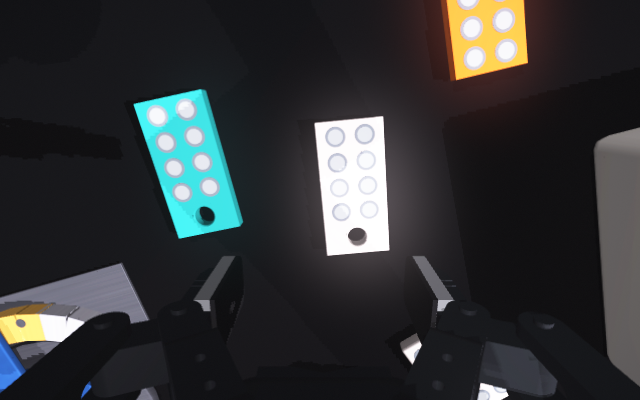

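```bash
cat > pl.py <<'E'
from h import *
import pickle,sys
c=pickle.load(open('w7.pkl','rb')); im=np.load('w7.npy')
h=cv2.cvtColor(im,cv2.COLOR_RGB2HSV); m=((h[...,2]>150)&(h[...,1]<60)).astype(np.uint8); m[:90]=0;m[275:]=0;m[:,:290]=0;m[:,430:]=0
m=cv2.morphologyEx(m,cv2.MORPH_OPEN,np.ones((3,3)))
cn=max(cv2.findContours(m,cv2.RETR_EXTERNAL,cv2.CHAIN_APPROX_NONE)[0],key=cv2.contourArea)
P=np.array([onz(c,x,y,.014)[:2] for x,y in cn[:,0,:]])
r=cv2.minAreaRect((P*1000).astype(np.float32)); print('rect',r); print(cv2.boxPoints(r).round(1).tolist())
d=((im.max(2)<70).astype(np.uint8)); d[:225]=0;d[250:]=0;d[:,:340]=0;d[:,375:]=0
n,l,s,ce=cv2.connectedComponentsWithStats(d); i=1+np.argmax(s[1:,4]); print('eye px',ce[i],s[i]); print('eye',onz(c,*ce[i],.014))
ct=cal('top'); print(tri([ray(c,*ce[i]),ray(ct,175/2.6+170-.2,230/2.6+120-.2)]))
t=np.load('top0.npy'); m=((t.min(2)>130)).astype(np.uint8); z=np.zeros_like(m); z[195:248,215:255]=m[195:248,215:255]
cn=max(cv2.findContours(z,cv2.RETR_EXTERNAL,cv2.CHAIN_APPROX_NONE)[0],key=cv2.contourArea)
P=np.array([onz(ct,x,y,.014)[:2] for x,y in cn[:,0,:]]); print('top rect',cv2.minAreaRect((P*1000).astype(np.float32)))
E
python3 pl.py
python3 - <<'E'
import sys; sys.path.insert(0,'.')
import cv2,numpy as np
im=np.load('w7.npy'); cv2.imwrite('pics/w7z.png',cv2.resize(im[105:265,300:405],None,fx=3.6,fy=3.6,interpolation=cv2.INTER_CUBIC)[:,:,::-1])
E
```

```text
rect ((438.4044189453125, 282.42840576171875), (62.994606018066406, 131.2661895751953), 80.4234848022461)
[[368.3999938964844, 262.29998779296875], [497.8999938964844, 240.5], [508.3999938964844, 302.6000061035156], [378.8999938964844, 324.3999938964844]]Traceback (most recent call last):
  File "pl.py", line 10, in <module>
    n,l,s,ce=cv2.connectedComponentsWithStats(d); i=1+np.argmax(s[1:,4]); print('eye px',ce[i],s[i]); print('eye',onz(c,*ce[i],.014))
                                                      ~~~~~~~~~^^^^^^^^^
    return _wrapfunc(a, 'argmax', axis=axis, out=out, **kwds)
    return bound(*args, **kwds)
ValueError: attempt to get argmax of an empty sequence
```

View pics/w7z.png

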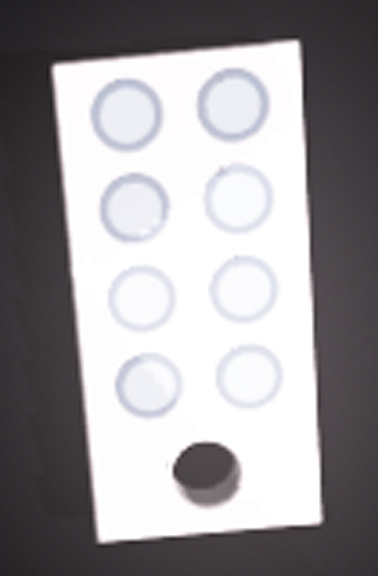

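```bash
python3 - <<'E'
from h import *
import pickle
c=pickle.load(open('w7.pkl','rb')); print('eye',onz(c,357.2,236.4,.014)); ct=cal('top')
print(tri([ray(c,357.2,236.4),ray(ct,175/2.6+170-.2,230/2.6+120-.2)]))
t=np.load('top0.npy'); m=((t.min(2)>130)).astype(np.uint8); z=np.zeros_like(m); z[195:248,215:255]=m[195:248,215:255]
cn=max(cv2.findContours(z,cv2.RETR_EXTERNAL,cv2.CHAIN_APPROX_NONE)[0],key=cv2.contourArea)
P=np.array([onz(ct,x,y,.014)[:2] for x,y in cn[:,0,:]]); print('top rect',cv2.minAreaRect((P*1000).astype(np.float32)))
a=-.167
delta([.4384+.008*np.cos(a),.2824+.008*np.sin(a),.06],[-np.sin(a),np.cos(a),0])
E
```

```text
eye [0.4860581  0.27496445 0.014     ]
(array([0.48537179, 0.27511825, 0.01612964]), [np.float64(0.00021179452250962816), np.float64(0.00021179452250953023)])
top rect ((438.4322509765625, 283.73431396484375), (66.15583038330078, 131.601318359375), 79.98287963867188)
shift [  2.06   2.68 -13.97] rot [-0.4 -0.4  5.5] | 5.5
```

Emit:
carry_out:
  motion:
    - [0.7,0.9,-3,0,0,2,97]
    - [1.4,1.8,-6,0,0,4,97]
    - [2.1,2.7,-9,-0.4,-0.4,5.5,97]
    - [2.1,2.7,-11,-0.4,-0.4,5.5,97]
    - [2.1,2.7,-12.5,-0.4,-0.4,5.5,97]
    - [2.1,2.7,-14,-0.4,-0.4,5.5,97]
    - [2.1,2.7,-14,-0.4,-0.4,5.5,97]
    - [2.1,2.7,-14,-0.4,-0.4,5.5,97]

```text
time_s: 9.4
ee_pos: [0.4466, 0.278, 0.0615]
tool_rot: [0.541, -0.541, -0.456, 0.454]
contact_force: [-0.2, 0.5, 0.8]
opening: 0.0829
```

```bash
python3 - <<'E'
from h import *
a=-.167
im=snapshot('wrist'); save('w8',im)
print(get_obs()['ee_pos']); delta([.4384+.008*np.cos(a),.2824+.008*np.sin(a),-.002],[-np.sin(a),np.cos(a),0])
E
```

```text
[0.44752173 0.27855886 0.06279346]
shift [-0.12  0.25 -6.48] rot [-0.2  0.2  0.3] | 0.4
```

View pics/w8.png

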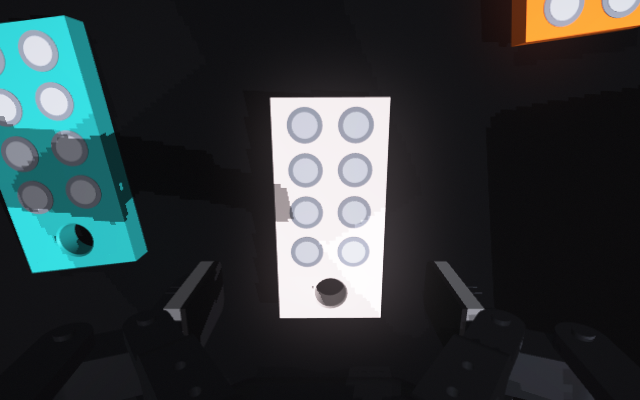

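Emit:
carry_out:
  motion:
    - [-0.1,0.25,-2,0,0,0.3,97]
    - [-0.1,0.25,-4,0,0,0.3,97]
    - [-0.1,0.25,-5.3,0,0,0.3,97]
    - [-0.1,0.25,-6,0,0,0.3,97]
    - [-0.1,0.25,-6.4,0,0,0.3,97]
    - [-0.1,0.25,-6.4,0,0,0.3,97]

```text
time_s: 9.95
ee_pos: [0.4466, 0.2815, -0.0014]
tool_rot: [-0.54, 0.54, 0.459, -0.455]
contact_force: [0.4, -0.0, -0.0]
opening: 0.0828
```

Emit:
carry_out:
  motion:
    - [0,0,0,0,0,0,60]
    - [0,0,0,0,0,0,60]
    - [0,0,0,0,0,0,60]
    - [0,0,0,0,0,0,60]
    - [0,0,0,0,0,0,60]
  newtons: 40

```text
time_s: 10.37
ee_pos: [0.4476, 0.282, 0.0]
tool_rot: [-0.539, 0.54, 0.46, -0.454]
contact_force: [-0.7, -1.1, 6.4]
opening: 0.0606
```

Emit:
carry_out:
  motion:
    - [0,0,0,0,0,0,60]
    - [0,0,1,0,0,0,60]
    - [0,0,4,0,0,0,60]
    - [0,0,8,0,0,0,60]
    - [0,0,12,0,0,0,60]
    - [0,0,16,0,0,0,60]
    - [-1,0,20,0,0,0,60]
    - [-2,0,22,0,0,0,60]
  newtons: 70

```text
time_s: 11.03
ee_pos: [0.4274, 0.2821, 0.2237]
tool_rot: [-0.539, 0.54, 0.461, -0.453]
contact_force: [0.9, -0.2, -2.5]
opening: 0.0598
```

```bash
cat > pre.py <<'E'
from h import *
import fitb
from scipy.optimize import least_squares
s=least_squares(lambda q:fitb.f(np.r_[q,.70]),[.65,-.1,.14,.05],loss='soft_l1',f_scale=1.5).x
yaw=s[3]; R=fitb.frame(yaw,.70); tip=s[:3]+R@[0,0,.045]
EYE=np.array([0,0,-.039])
def goal(h,dx=0,dy=0):
    E=tip+R@np.array([dx,dy,h-.045]); x=R[:,1]; y=-R[:,2]; T=np.c_[x,y,np.cross(x,y)]
    p=E-T@EYE; print('target TCP',p.round(4)); delta(p,x,y)
def eyeinboard():
    p,Rt=tool(); e=p+Rt.apply(EYE); print('eye in board',(R.T@(e-tip)+[0,0,.045]).round(4),'rot err deg',np.degrees((R.T@np.c_[-Rt.as_matrix()[:,2],Rt.as_matrix()[:,0],-Rt.as_matrix()[:,1]])).round(1).tolist())
E
python3 - <<'E'
from pre import *
print(s,tip,get_obs()['opening']); im=snapshot('wrist'); save('w9',im)
goal(.075)
E
```

```text
[ 0.65137377 -0.09591385  0.13831007  0.07375122] [ 0.62246278 -0.09804995  0.17272797] 0.05982209704434348
target TCP [ 0.5734 -0.1017  0.1705]
shift [ 14.68 -38.45  -5.65] rot [ -2.4 -39.5  12.9] | 41.6
```

View pics/w9.png

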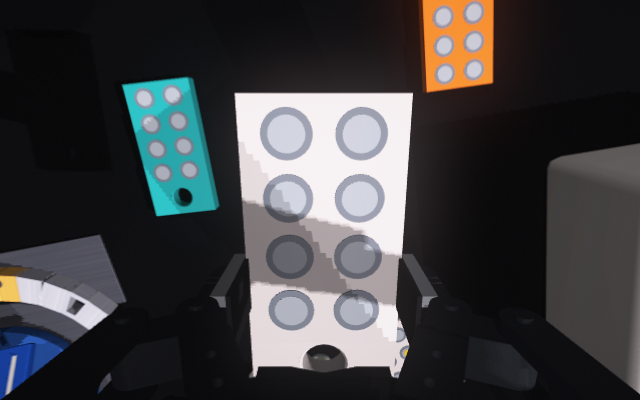

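```bash
python3 - <<'E'
from h import *
p,R=tool(); c=cal('wrist')
for q in ([-.031,-.014,.074],[.031,-.014,.074],[0,-.014,-.039],[-.0095,-.014,-.039],[.0095,-.014,-.039],[0,-.014,-.0295]): print(q,proj(c,p+R.apply(q)).round(1))
E
```

```text
[-0.031, -0.014, 0.074] [235.7  93. ]
[0.031, -0.014, 0.074] [412.8  93. ]
[0, -0.014, -0.039] [324.  363.7]
[-0.0095, -0.014, -0.039] [302.3 363.7]
[0.0095, -0.014, -0.039] [345.7 363.7]
[0, -0.014, -0.0295] [324.  345.1]
```

Emit:
carry_out:
  motion:
    - [1.4,-3.9,1,-0.3,-4,1.3,60]
    - [2.8,-7.8,1,-0.6,-8,2.6,60]
    - [4.2,-11.7,1,-0.8,-12,3.9,60]
    - [5.6,-15.6,1,-1,-16,5.2,60]
    - [7,-19.5,0.5,-1.2,-20,6.5,60]
    - [8.4,-23.4,0,-1.5,-24,7.8,60]
    - [9.6,-27.3,-1,-1.7,-28,9.1,60]
    - [10.8,-31,-2,-2,-32,10.4,60]
    - [12,-34.5,-3,-2.2,-36,11.7,60]
    - [13,-37.5,-4,-2.4,-39.5,12.9,60]

```text
time_s: 11.92
ee_pos: [0.5548, -0.0955, 0.1757]
tool_rot: [-0.288, 0.619, 0.661, -0.312]
contact_force: [0.4, 0.8, -2.6]
opening: 0.06
```

Emit:
carry_out:
  motion:
    - [0.4,-0.9,0,0,0,0,60]
    - [0.4,-0.9,0,0,0,0,60]
    - [0.4,-0.9,0,0,0,0,60]

```text
time_s: 12.17
ee_pos: [0.5595, -0.1025, 0.1768]
tool_rot: [-0.29, 0.618, 0.66, -0.312]
contact_force: [0.4, -0.1, -1.9]
opening: 0.0598
```

```bash
python3 - <<'E'
from pre import *
print(get_obs()['ee_pos'],get_obs()['contact_force'])
for n in ('wrist','top','scene'):
    im=snapshot(n); save(n[0]+'10',im); np.save(n[0]+'10.npy',im)
eyeinboard(); goal(.062)
save('t10z',cv2.resize(np.load('t10.npy')[100:250,250:430],None,fx=4,fy=4,interpolation=cv2.INTER_CUBIC))
save('s10z',cv2.resize(np.load('s10.npy')[140:300,180:380],None,fx=3.5,fy=3.5,interpolation=cv2.INTER_CUBIC))
E
```

```text
[ 0.55946681 -0.10245852  0.17676688] [ 0.39866885 -0.08785596 -1.90751921]
eye in board [-0.0035  0.0014  0.0898] rot err deg [[57.3, -0.1, 0.4], [0.1, 57.3, 0.3], [-0.4, -0.3, 57.3]]
target TCP [ 0.5818 -0.1011  0.1606]
shift [ 2.08  0.02 -1.92] rot [ 0.3 -0.3  0.2] | 0.5
```

View pics/w10.png

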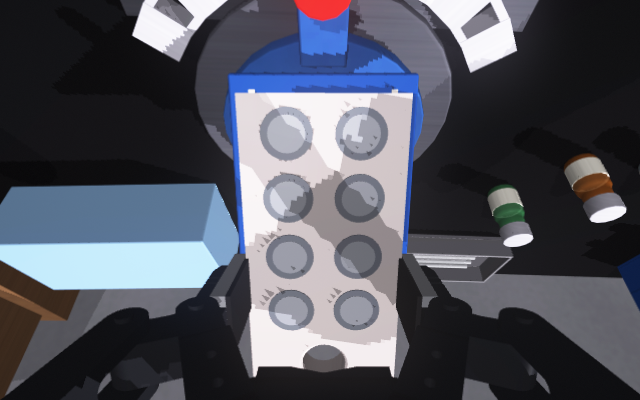

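View pics/t10z.png

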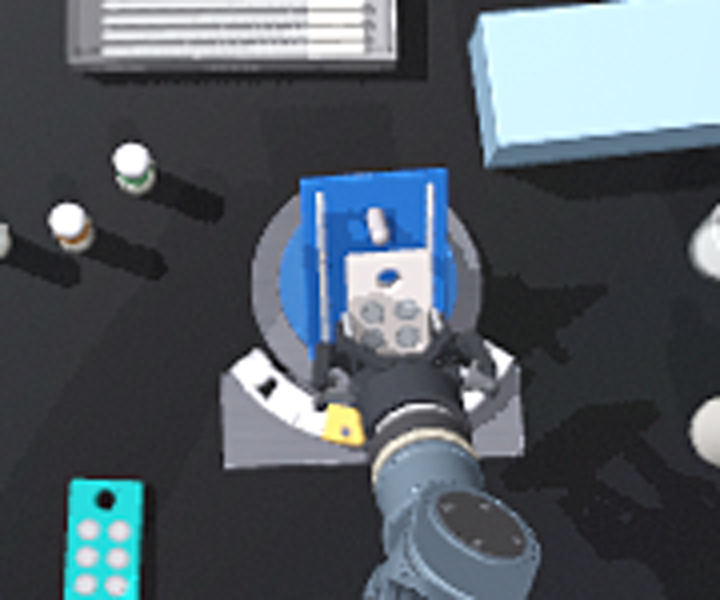

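View pics/s10z.png

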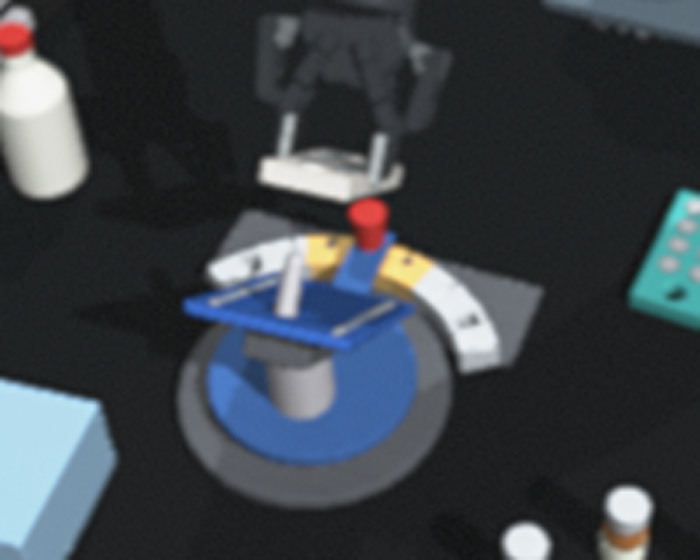

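Emit:
carry_out:
  motion:
    - [0.8,0,-0.8,0.3,-0.3,0.2,60]
    - [1.7,0,-1.6,0.3,-0.3,0.2,60]
    - [2.4,0,-2.3,0.3,-0.3,0.2,60]
    - [2.55,0.05,-2.45,0.3,-0.3,0.2,60]
    - [2.55,0.05,-2.45,0.3,-0.3,0.2,60]

```text
time_s: 12.73
ee_pos: [0.586, -0.1002, 0.1537]
tool_rot: [-0.288, 0.616, 0.664, -0.31]
contact_force: [-0.3, 0.1, -2.2]
opening: 0.0601
```

```bash
python3 - <<'E'
from pre import *
print(get_obs()['ee_pos'],get_obs()['contact_force'])
p,Rt=tool()
for n in ('top','scene'):
    im=snapshot(n); save(n[0]+'11',im); np.save(n[0]+'11.npy',im); c=cal(n)
    print(n,'eye top',proj(c,p+Rt.apply(EYE+[0,-.014,0])).round(1),'eye bot',proj(c,p+Rt.apply(EYE)).round(1),'tip',proj(c,tip).round(1))
eyeinboard(); goal(.03)
save('t11z',cv2.resize(np.load('t11.npy')[130:210,300:400],None,fx=7,fy=7,interpolation=cv2.INTER_CUBIC))
save('s11z',cv2.resize(np.load('s11.npy')[150:270,210:330],None,fx=5,fy=5,interpolation=cv2.INTER_CUBIC))
E
```

```text
[ 0.58601139 -0.100235    0.15367359] [-0.25875281  0.06759545 -2.20673932]
top eye top [345.6 163.3] eye bot [345.  161.2] tip [344.8 159.6]
scene eye top [265.7 201.7] eye bot [264.7 207.3] tip [263.7 210.9]
eye in board [-0.0005 -0.0004  0.0547] rot err deg [[57.3, -0.0, 0.1], [0.0, 57.3, 0.0], [-0.1, -0.0, 57.3]]
target TCP [ 0.6024 -0.0995  0.1361]
shift [ 1.63  0.16 -1.86] rot [ 0.  -0.1  0. ] | 0.1
```

View pics/t11z.png

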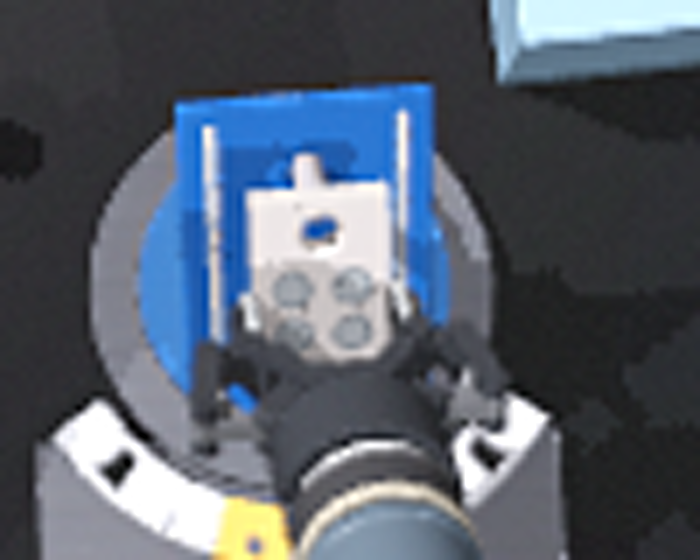

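View pics/s11z.png

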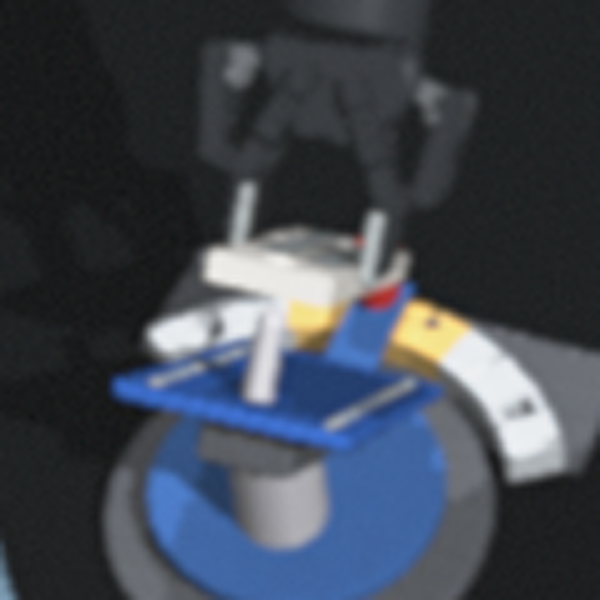

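Emit:
carry_out:
  motion:
    - [0.35,0.05,-0.35,0,0,0,60]
    - [0.7,0.1,-0.75,0,0,0,60]
    - [1,0.1,-1.1,0,0,0,60]
    - [1,0.1,-1.1,0,0,0,60]

```text
time_s: 13.17
ee_pos: [0.5954, -0.1008, 0.1413]
tool_rot: [-0.289, 0.617, 0.663, -0.31]
contact_force: [0.0, 0.1, -2.4]
opening: 0.06
```

```bash
python3 - <<'E'
from pre import *
print(get_obs()['contact_force'],get_obs()['torque']); eyeinboard(); goal(.02); goal(.002)
E
```

```text
[ 0.04456186  0.14875502 -2.43738486] [-0.04522056  1.02920463  0.01165522]
eye in board [-0.002  -0.0008  0.0383] rot err deg [[57.3, 0.1, 0.2], [-0.1, 57.3, 0.0], [-0.2, -0.0, 57.3]]
target TCP [ 0.6088 -0.0991  0.1285]
shift [ 1.33  0.17 -1.28] rot [-0.  -0.2  0.1] | 0.3
target TCP [ 0.6203 -0.0982  0.1147]
shift [ 2.49  0.26 -2.65] rot [-0.  -0.2  0.1] | 0.3
```

Emit:
carry_out:
  motion:
    - [0.3,0.1,-0.15,0,0,0,60]
    - [0.7,0.15,-0.6,0,0,0,60]
    - [1.1,0.15,-1,0,0,0,60]
    - [1.3,0.15,-1.3,0,0,0,60]
    - [1.3,0.15,-1.3,0,0,0,60]

```text
time_s: 13.58
ee_pos: [0.6084, -0.0992, 0.128]
tool_rot: [-0.289, 0.617, 0.663, -0.31]
contact_force: [-0.1, 0.3, -1.7]
opening: 0.0596
```

```bash
python3 - <<'E'
from pre import *
print(get_obs()['contact_force'],get_obs()['torque'])
for n in ('top','scene'):
    im=snapshot(n); np.save(n[0]+'12.npy',im)
eyeinboard(); goal(.001)
a=cv2.resize(np.load('t12.npy')[130:210,300:400],None,fx=4,fy=4,interpolation=cv2.INTER_CUBIC)
b=cv2.resize(np.load('s12.npy')[180:260,220:320],None,fx=4,fy=4,interpolation=cv2.INTER_CUBIC); save('ts12',np.hstack([a,b]))
E
```

```text
[-0.12265771  0.27211415 -1.74922128] [-0.06106222  0.95330775  0.00140591]
eye in board [ 0.0002 -0.0004  0.0205] rot err deg [[57.3, 0.1, 0.2], [-0.1, 57.3, 0.0], [-0.2, -0.0, 57.3]]
target TCP [ 0.621  -0.0982  0.114 ]
shift [ 1.24  0.12 -1.51] rot [-0.  -0.2  0.1] | 0.2
```

View pics/ts12.png

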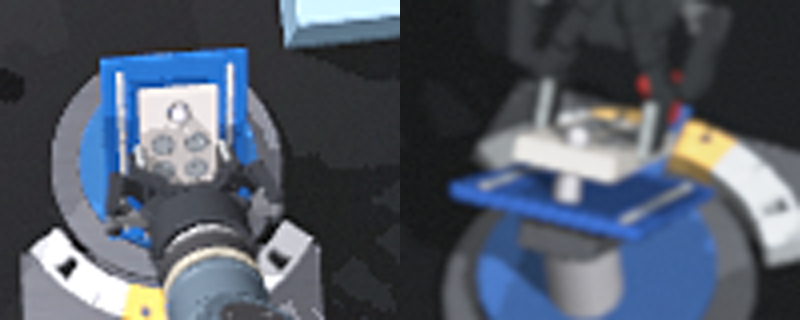

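Emit:
carry_out:
  motion:
    - [0.4,0.05,-0.5,0,0,0,60]
    - [0.8,0.1,-0.95,0,0,0,60]
    - [1,0.1,-1.2,0,0,0,60]
    - [1.1,0.1,-1.35,0,0,0,60]

```text
time_s: 14.02
ee_pos: [0.6198, -0.0984, 0.1153]
tool_rot: [-0.288, 0.617, 0.663, -0.31]
contact_force: [0.2, 0.0, -1.4]
opening: 0.0602
```

```bash
python3 - <<'E'
from pre import *
print(get_obs()['contact_force'],get_obs()['torque'])
eyeinboard(); goal(.00)
E
```

```text
[ 0.23765072  0.02813793 -1.39877411] [-0.03596568  0.96997261 -0.06528996]
eye in board [-0.0001 -0.0002  0.0027] rot err deg [[57.3, 0.1, 0.2], [-0.1, 57.3, 0.0], [-0.2, -0.0, 57.3]]
target TCP [ 0.6216 -0.0981  0.1132]
shift [ 0.19  0.02 -0.21] rot [-0.  -0.2  0.1] | 0.2
```

Emit:
carry_out:
  motion:
    - [0.1,0,-0.1,0,0,0,60]
    - [0.2,0,-0.2,0,0,0,60]
    - [0.25,0,-0.3,0,0,0,60]
    - [0.25,0,-0.3,0,0,0,60]

```text
time_s: 14.35
ee_pos: [0.6224, -0.0986, 0.1134]
tool_rot: [-0.288, 0.617, 0.663, -0.309]
contact_force: [-0.9, -0.1, -1.0]
opening: 0.0597
```

Emit:
carry_out:
  motion:
    - [0.07,0,-0.08,0,0,0,60]
    - [0.13,0,-0.16,0,0,0,60]
    - [0.2,0,-0.24,0,0,0,60]

```text
time_s: 14.6
ee_pos: [0.6229, -0.0986, 0.113]
tool_rot: [-0.289, 0.617, 0.663, -0.31]
contact_force: [-41.7, 1.0, 27.1]
opening: 0.0598
```

Emit:
carry_out:
  motion:
    - [-0.15,0,0.17,0,0,0,60]
    - [-0.15,0,0.17,0,0,0,60]

```text
time_s: 14.77
ee_pos: [0.6228, -0.0989, 0.1138]
tool_rot: [-0.287, 0.618, 0.663, -0.309]
contact_force: [0.0, -0.4, -1.7]
opening: 0.0599
```

Release slowly, then check.

Emit:
carry_out:
  motion:
    - [0,0,0,0,0,0,73]
    - [0,0,0,0,0,0,76]
    - [0,0,0,0,0,0,80]
    - [0,0,0,0,0,0,84]
    - [0,0,0,0,0,0,84]
  newtons: 20

```text
time_s: 15.18
ee_pos: [0.6231, -0.0986, 0.1129]
tool_rot: [-0.288, 0.618, 0.664, -0.309]
contact_force: [-0.2, -0.5, 0.1]
opening: 0.0719
```

```bash
python3 - <<'E'
from pre import *
print(get_obs()['contact_force'],get_obs()['opening'])
for n in ('wrist','scene','top'):
    im=snapshot(n); save(n[0]+'13',im); np.save(n[0]+'13.npy',im)
a=cv2.resize(np.load('t13.npy')[130:210,300:400],None,fx=4,fy=4,interpolation=cv2.INTER_CUBIC)
b=cv2.resize(np.load('s13.npy')[180:260,220:320],None,fx=4,fy=4,interpolation=cv2.INTER_CUBIC); save('ts13',np.hstack([a,b]))
E
```

```text
[-0.20912014 -0.47544666  0.10170005] 0.07194877308969612
```

View pics/ts13.png

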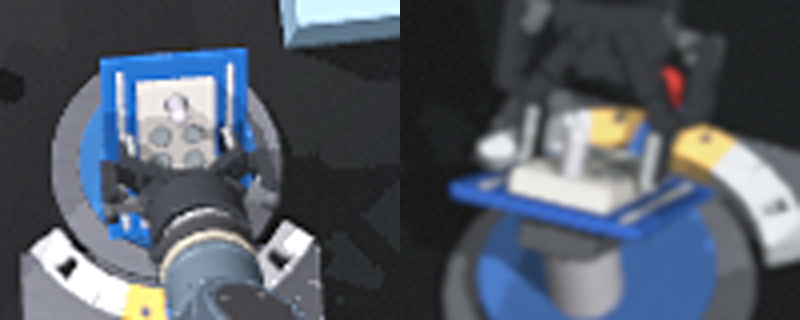

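View pics/w13.png

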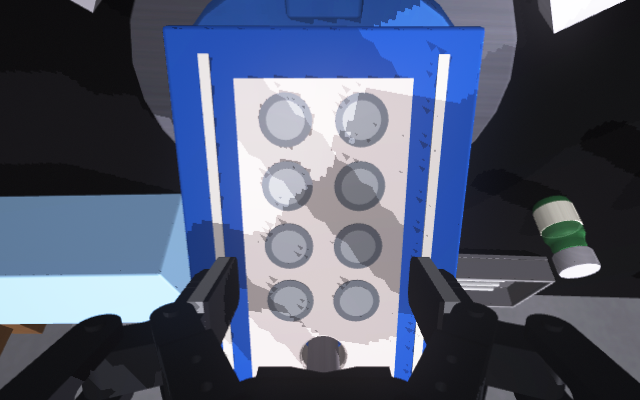

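Emit:
carry_out:
  motion:
    - [-0.6,0,0.75,0,0,0,84]
    - [-1.9,-0.1,2.3,0,0,0,84]
    - [-3.9,-0.3,4.6,0,0,0,84]
    - [-6,-0.4,7,0,0,0,60]
    - [-7.5,-0.5,8.5,0,0,0,30]
    - [-7.5,-0.5,8.5,0,0,0,0]
    - [-7.5,-0.5,8.5,0,0,0,0]
    - [-7.5,-0.5,8.5,0,0,0,0]
    - [-7.5,-0.5,8.5,0,0,0,0]

```text
time_s: 16.08
ee_pos: [0.5472, -0.1031, 0.1954]
tool_rot: [-0.289, 0.617, 0.663, -0.31]
contact_force: [0.6, 0.9, -0.2]
opening: 0.0005
```

```bash
python3 - <<'E'
from pre import *
print(get_obs()['contact_force'],get_obs()['opening'])
c=cal('wrist')
for n in ('wrist','scene','top'):
    im=snapshot(n); save(n[0]+'14',im); np.save(n[0]+'14.npy',im)
a=cv2.resize(np.load('t14.npy')[130:210,300:400],None,fx=4,fy=4,interpolation=cv2.INTER_CUBIC)
b=cv2.resize(np.load('s14.npy')[180:260,220:320],None,fx=4,fy=4,interpolation=cv2.INTER_CUBIC); save('ts14',np.hstack([a,b]))
import pickle; pickle.dump(c,open('w14.pkl','wb'))
E
```

```text
[ 0.60992482  0.85438465 -0.2198189 ] 0.0005157506758675223
```

View pics/ts14.png

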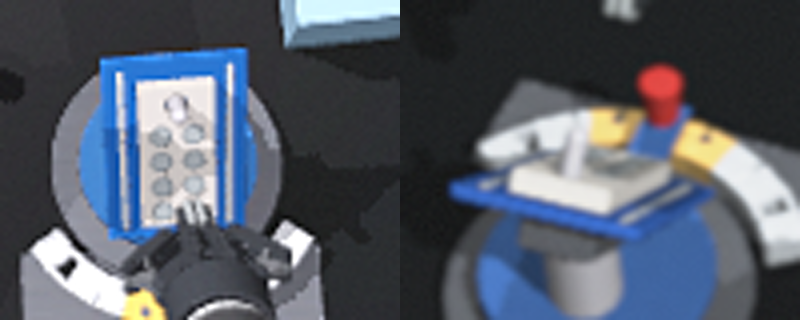

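View pics/w14.png

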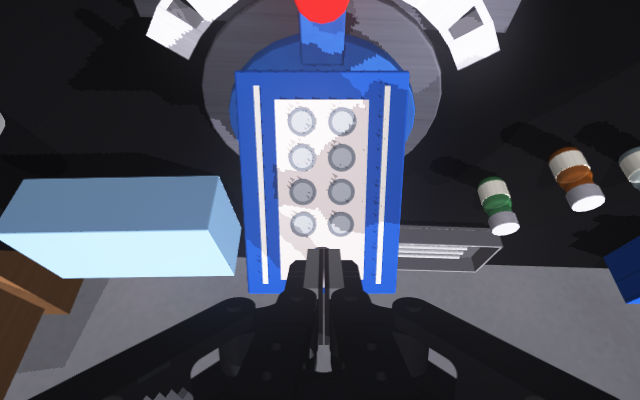

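```bash
cat >> pre.py <<'E'
def tgoal(b):
    p=tip+R@(np.array(b)-[0,0,.045]); x=R[:,1]; delta(p,x,-R[:,2])
def tcpb():
    p,_=tool(); print('tcp in board',(R.T@(p-tip)+[0,0,.045]).round(4))
E
python3 - <<'E'
from pre import *
tcpb(); tgoal([-.035,0,.025]); tgoal([-.035,0,.014])
E
```

```text
tcp in board [-0.043   0.0006  0.1108]
shift [ 6.13  0.4  -6.05] rot [-0.1 -0.3  0.1] | 0.3
shift [ 6.83  0.45 -6.89] rot [-0.1 -0.3  0.1] | 0.3
```

Emit:
carry_out:
  motion:
    - [2,0.1,-2,0,0,0,0]
    - [4,0.25,-4,0,0,0,0]
    - [5.5,0.35,-5.4,0,0,0,0]
    - [6.1,0.4,-6,0,0,0,0]
    - [6.5,0.4,-6.5,0,0,0,0]
    - [6.7,0.4,-6.7,0,0,0,0]
    - [6.7,0.4,-6.7,0,0,0,0]

```text
time_s: 16.82
ee_pos: [0.6146, -0.0995, 0.1302]
tool_rot: [-0.288, 0.617, 0.663, -0.31]
contact_force: [0.8, -0.2, 0.6]
opening: -0.0002
```

```bash
python3 - <<'E'
from pre import *
tcpb()
E
```

```text
tcp in board [-0.0335 -0.0009  0.0175]
```

Emit:
carry_out:
  motion:
    - [0.06,0,-0.08,0,0,0,0]
    - [0.12,0,-0.15,0,0,0,0]
    - [0.15,0,-0.2,0,0,0,0]

```text
time_s: 17.07
ee_pos: [0.6166, -0.1, 0.1298]
tool_rot: [-0.287, 0.618, 0.663, -0.309]
contact_force: [0.8, 0.1, -1.0]
opening: 0.0003
```

Emit:
carry_out:
  motion:
    - [0.06,0,-0.08,0,0,0,0]
    - [0.1,0,-0.12,0,0,0,0]

```text
time_s: 17.23
ee_pos: [0.6173, -0.0998, 0.1278]
tool_rot: [-0.288, 0.618, 0.663, -0.309]
contact_force: [0.7, 0.3, 0.0]
opening: -0.0002
```

```bash
python3 - <<'E'
from pre import *
tcpb()
E
```

```text
tcp in board [-0.033  -0.0013  0.014 ]
```

Emit:
carry_out:
  motion:
    - [0.06,0,-0.08,0,0,0,0]
    - [0.06,0,-0.08,0,0,0,0]

```text
time_s: 17.4
ee_pos: [0.6178, -0.0997, 0.127]
tool_rot: [-0.288, 0.618, 0.663, -0.309]
contact_force: [-3.1, 0.9, 3.0]
opening: 0.0003
```

Emit:
carry_out:
  motion:
    - [0.05,0,-0.06,0,0,0,0]
    - [0.05,0,-0.06,0,0,0,0]

```text
time_s: 17.57
ee_pos: [0.6179, -0.0997, 0.127]
tool_rot: [-0.288, 0.618, 0.663, -0.309]
contact_force: [-11.9, 1.3, 8.4]
opening: 0.0003
```

```bash
python3 - <<'E'
from pre import *
tcpb()
E
```

```text
tcp in board [-0.0331 -0.0013  0.013 ]
```

Emit:
carry_out:
  motion:
    - [-0.5,0,0.6,0,0,0,0]
    - [-2,-0.1,2.4,0,0,0,0]
    - [-4.5,-0.3,5.2,0,0,0,0]
    - [-7,-0.5,8,0,0,0,0]
    - [-10,-0.5,10.5,0,0,0,0]
    - [-13,-0.5,12,0,0,0,0]
    - [-16,-0.5,12,0,5,0,0]
    - [-19,-0.5,12,0,8,0,0]
    - [-19,-0.5,12,0,8,0,0]

```text
time_s: 18.32
ee_pos: [0.4268, -0.1052, 0.2489]
tool_rot: [-0.333, 0.596, 0.641, -0.352]
contact_force: [0.2, 1.3, 0.2]
opening: -0.0002
```

```bash
python3 - <<'E'
from pre import *
import pickle
print(get_obs()['contact_force'],get_obs()['ee_pos'])
c=cal('wrist'); im=snapshot('wrist'); save('w15',im); np.save('w15.npy',im); pickle.dump(c,open('w15.pkl','wb'))
for n in ('scene','top'):
    im=snapshot(n); save(n[0]+'15',im); np.save(n[0]+'15.npy',im)
b=cv2.resize(np.load('s15.npy')[180:260,220:320],None,fx=7,fy=7,interpolation=cv2.INTER_CUBIC); save('s15z',b)
E
```

```text
[0.15520122 1.27678974 0.23221551] [ 0.42677458 -0.10518676  0.24893993]
```

View pics/w15.png

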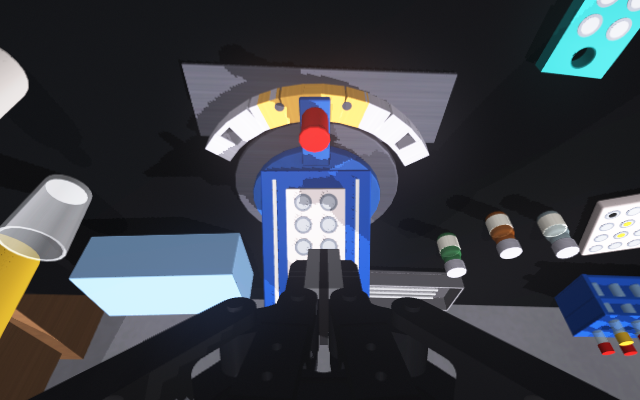

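View pics/s15z.png

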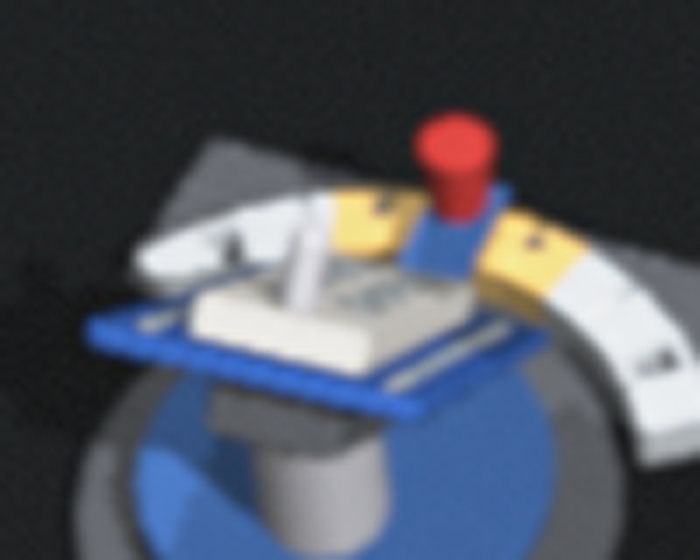

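View pics/t15.png

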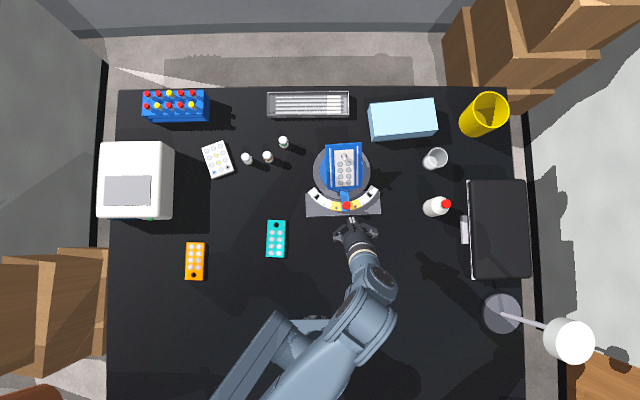

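```bash
python3 - <<'E'
from h import *
def red(im,box):
    h=cv2.cvtColor(im,cv2.COLOR_RGB2HSV); m=(((h[...,0]<8)|(h[...,0]>172))&(h[...,1]>150)&(h[...,2]>100)).astype(np.uint8)
    z=np.zeros_like(m);x0,y0,x1,y1=box;z[y0:y1,x0:x1]=m[y0:y1,x0:x1]
    n,l,s,ce=cv2.connectedComponentsWithStats(z); i=1+np.argmax(s[1:,4]); return ce[i],s[i]
ct,cs=cal('top'),cal('scene')
for tn,sn,bt,bs in (('top0','scene0',(355,180,390,210),(230,190,270,225)),('t6','s6',(330,195,365,215),(270,190,300,220)),('t15','s15',(330,195,365,215),(270,185,300,220))):
    a,sa=red(np.load(tn+'.npy'),bt); b,sb=red(np.load(sn+'.npy'),bs); X,e=tri([ray(ct,*a),ray(cs,*b)]); pv=X[:2]-[.6205,-.1008]; print(X.round(4),np.round(e,4),sa,sb,np.arctan2(pv[1],pv[0]))
E
```

```text
[ 0.5301 -0.1936  0.0663] [0.0004 0.0004] [367 189   9   8  51] [245 198  11  15 121] -2.3430667182719658
[ 0.4886 -0.1068  0.0665] [0.0011 0.0011] [343 201   7   8  47] [279 196  12  15 123] -3.0960042228081113
[ 0.4884 -0.107   0.0668] [0.001 0.001] [343 201   7   8  48] [279 196  12  15 127] -3.0944338218942606
```

```bash
python3 -c "
from h import *
print(sign_off(), get_obs()['time_s'])"
```

```text
the job is handed in; nothing more can be done
the job is handed in; nothing more can be done
```

I drew the pin and swung the board on. I then slid the riding pin along until it snapped into the brass-sector slot. After that I gripped the white plate across its width, threaded its eye onto the peg, released it and pressed it home with the closed fingertips. I handed in at about 18.5 s of the 64 s; no verdict was reported.

**Pin and swivel:** The knob triangulates at 66.8 mm, against 66.3 mm when found, so the pin is fully down. The turn measures about 0.75 rad. A test push raised the force to 9 N while the tool moved only 0.5 mm, so the pin is locked in the slot.

**Plate:** It lies flat with wells outward and its length down the slope. The fingertip press met its top at about 13 mm over the board face, against the plate's 14 mm, so it is home within about 1 mm. After release it slid roughly 3 mm down the slope onto the peg, which is inside the 6 mm limit by eye. I did not measure the hung eye's position exactly.

**Surroundings:** The vials, bottle, beaker and used plate look unmoved and upright in the last top picture. I checked this by eye only.

**Disagreements and slips:**
- While seating the plate in the grip I pressed it into the board with about 50 N at the wrist for one row, then backed off. That is under the 120 N wrist limit, and I take it as contact through the plate rather than the gripper's body.
- The rim size of the knob in the wrist pictures did not show clearly whether the pin was up. I went by where its base sat on the blue arm and by the push test.

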